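# Clear the viewing mat and hold a gilded panel up to the light

### The arm

A 7-joint arm with a two-finger parallel gripper is mounted at the origin on the work surface. World frame = base frame: x ahead of the robot, y to its left, z up, the work surface at z = 0. Lengths are in m, angles in rad, forces in N, time in s.
With the tool pointing down it reaches from about 0.4 to 0.85 m from the base axis. Payload 10.4 kg.
Tool frame: the origin (TCP) lies at the very end of the fingers, on their centre line; the grasp point (between the pads) lies 19 mm behind it; z points along the fingers, y is the line along which they close (so a half turn about z gives the same grasp; the last joint's range is limited). The gripper opens to 85 mm and grips with 20 to 120 N. Pads are 22 mm wide; open, the fingers measure 114 mm over their backs; the gripper's body (76 mm by 85 mm) begins 54 mm behind the grasp point. The pads swing forward as they close: fully open they stand 13 mm farther back than shut.
Start: joints at [1.267, 0.332, -0.065, 1.46, 0.022, 1.35, -0.088], TCP at [0.173, -0.601, 0.231] pointing down, gripper open.
Joint ranges: [-2.6, 2.6], [-0.5, 2.12], [-1.47, 1.34], [0.16, 2.42], [-1.27, 4.41], [0.06, 2.06], [-2.6, 2.6]. Speed limits (rad/s): [2.22, 2.22, 2.79, 2.79, 3.14, 3.14, 3.14].

### API

Orientations are given as a unit quaternion [x, y, z, w].
In Python, from workcell import * gives the robot as it stands. The module is installed in compiled form; this text tells all that it offers.
- The arm moves only by the tool carry_out, never from a script. Its argument "motion" is a list of rows, each an object with "xyz": the shift along the tool's x, y, z in m, a list of three; "angular": the turn, a rotation vector about the tool's x, y, z in degrees, a list of three. A call has 1 to 12 rows; each row is the pose to reach, as a shift and turn from the pose commanded when the call began, along the tool's axes at that moment; what a row does not reach only later rows make up. A row lasts 1/10 s, in which the tool goes at most 50 mm and 8.59 degrees, less where a joint would pass 70% of its speed; a pose out of reach is approached as far as the arm can. A call with a gripper value outside its range is refused whole. "hand" is the opening, from 0 (shut) to 1 (fully open), set as the call begins (left out, the last holds). The fingers move at their own pace and stop on an object; "grip_force" is the grip in N (left out, the last holds). Time passes only in rows, so rows that repeat a pose let the fingers close. It gives the time, the measured TCP pose, the force, the opening and the grip force at its end, in the units of the state.
- get_obs(): the state, without advancing time (a new reading comes with each control period).
- camera(name): name is "side" or "top"; returns a dict with "img" (420x560x3 uint8, red, green, blue), "fx", "fy", "cx", "cy" (pixels), "k1" (the pictures are not rectified: a ray, as slopes to the right and down, at radius r is drawn at 1 + k1 r^2 times it, then the intrinsics apply), "extrinsics" (4x4, takes a point from camera to world coordinates). Camera axes: x right, y up, looking along -z (the intrinsics and any distortion apply to the point x, -y, -z); pixel columns grow to the right and rows downward; lengths in m; the calibration is good to about 2 mm. A picture is of the moment at which its call begins. There is no depth.
- hand_in(): hands the job in; it is judged then, once.
The state is a dict: "clock": time; "joint_pos": joint angles; "joint_velocities": joint speeds; "tau": joint torques, N m; "position": TCP position; "ee_rot": TCP orientation; "ft_force": force on the tool from outside, world axes, zero at the start; "torque": the same for the moment, N m; "grip_width": opening from 0.0 (shut) to 1.0 (fully open); "grasp_force": force on a finger pad.
Only numpy, scipy, OpenCV 4.12 (cv2) and the standard library are available. Lean on these libraries where they do the work, as an engineer would, in place of code of your own. Each camera call takes 0.05 s, during which the arm holds its last target. There are 200 camera calls.

### The job

First clear the viewing mat: set the two tall glass jars standing on it upright into the crate, one in each of the two cells without a tin, lowering them in rather than dropping them. Then draw the tall panel with the round raised medallion out of the slotted rack, tip it back by about half a right angle or more so that its gilded medallion side looks up to the light, and finish while still holding it so, motionless in the gripper over the mat with its lower edge at least 80 mm up and touching nothing else. Leave the tins, the two low panels and the other things on the bench where they are.

Things in the scene. Friction and masses are not known exactly. Their poses are not given: they have to be found in the camera images.
- mat: Viewing mat: flat dark rubber square 240 x 240 mm, 3 mm thick, fixed on the bench. Origin at the centre of its underside, z up, sides along its x and y.
- jar_a: One of two equal glass jars with a steel lid, 50 mm diameter (cylinder), 100 mm tall, 0.16 to 0.28 kg, standing on the mat. Origin at the centre of its underside, z up along the jar.
- jar_b: The other jar, the same as jar_a.
- crate: Low square wooden crate, fixed, open on top: 178 x 178 mm outside, 50 mm high, walls, floor and the crossed dividers 6 mm thick, so four cells, each 80 x 80 mm, with their centres at x, y = +-43 mm in the crate's frame. Origin at the centre of its underside, z up, walls along x and y.
- pad_a: Cork disc, 60 mm diameter, 3 mm thick, fixed at the middle of the floor of one of the two free cells. Origin at the centre of its underside, which lies 6 mm above the bench; a jar placed on it has its underside 9 mm above the bench.
- pad_b: The same cork disc in the other free cell.
- tin_a: Low aluminium tin, 60 mm diameter, 40 mm tall, standing in a cell of the crate; to be left there. Origin at the centre of its underside.
- tin_b: The same tin in another cell.
- rack: Wooden rack, fixed: base 180 (x) x 150 (y) x 12 mm with pairs of posts up to 62 mm above the bench that form three slots 18 mm wide, 50 mm apart along its x. A panel stands upright in each slot on the base, 12 mm above the bench, clear of its neighbours by 36 mm. Origin at the centre of its underside, z up.
- panel: Panel to draw out: the tallest of three in the rack, in any slot. Wooden board 14 mm thick (x), 130 wide (y), 160 tall (z), 0.17-0.33 kg. Origin at the centre of its lower edge, z up the board, +x out of its gilded front, which in the rack looks along the rack's +x, away from the robot. Front medallion: 60 mm across, 10 mm proud, 85 mm up. Top 40 mm plain: grip there.
- panel_center (a point): The middle of that panel's board, 80 mm above its lower edge; axes as panel.
- low_panel_a: Plain low panel in another slot, 14 x 130 x 90 mm tall; to be left there. Origin at the centre of its lower edge.
- low_panel_b: Plain low panel in the remaining slot, 14 x 140 x 100 mm tall; to be left there. Origin at the centre of its lower edge.
- brush: Bystander: brush lying between the robot and the mat.
- bowl: Bystander: white bowl, 90 mm across, 45 mm high, beyond the mat. Origin under its centre.
- block: Bystander: cork sanding block 90 x 50 x 30 mm, beyond the crate. Origin under its centre.
- flask: Bystander: small bottle, 50 mm diameter, 90 mm tall, beyond the rack. Origin under its centre.

How it is judged:
On the way, in this order (a step that is already met when the one before it is completed fails the run):
1. both jars stand upright in the crate, let go of and at rest (x of jar_a in the frame of crate between -0.08 and 0.08 m and y of jar_a in the frame of crate between -0.08 and 0.08 m and z of each of jar_a, jar_b in the frame of crate below 0.02 m and angle between each of jar_a, jar_b's own z axis and vertical below 0.2 rad and contact force between each of jar_a, jar_b and the fingers below 0.2 N and linear speed of each of jar_a, jar_b below 0.05 m/s and x of jar_b in the frame of crate between -0.08 and 0.08 m and y of jar_b in the frame of crate between -0.08 and 0.08 m), for 0.2 s.
2. the panel is drawn up out of the rack in the gripper (z of panel in the frame of rack above 0.07 m and contact force between panel and the fingers above 1 N), for 0.2 s.
At the end, for the whole second after the job is handed in: Jars upright (11 deg) on the crate floor, free, at rest; panel held still (under 40 mm/s) by the fingers alone, touching no other thing, lower edge over 80 mm above the bench, middle over the mat, gilded front within 54 deg of straight up (all of step 1 and height (world z) of panel above 0.08 m and x of panel_center in the frame of mat between -0.12 and 0.12 m and y of panel_center in the frame of mat between -0.12 and 0.12 m and angle between panel's own x axis and vertical below 0.95 rad and contact force between panel and the fingers above 1 N and linear speed of panel below 0.04 m/s and contact force between panel and rack below 0.3 N and contact force between panel and crate below 0.3 N and contact force between panel and jar_a below 0.3 N and contact force between panel and jar_b below 0.3 N and contact force between panel and bowl below 0.3 N and contact force between panel and flask below 0.3 N and contact force between panel and block below 0.3 N and contact force between panel and low_panel_a below 0.3 N and contact force between panel and low_panel_b below 0.3 N); the arm keeps its last pose, push and grip.
It fails at once if a jar is dropped (falls free faster than 0.6 m/s, about 20 mm of fall) ((linear speed of jar_a above 0.6 m/s and contact force between jar_a and the fingers below 0.05 N) or (linear speed of jar_b above 0.6 m/s and contact force between jar_b and the fingers below 0.05 N)).
It fails at once if the panel is dropped (linear speed of panel above 0.6 m/s and contact force between panel and the fingers below 0.05 N).
It fails at once if a tin leaves its place (40 mm) or tips ((distance of tin_a from where it was at the start of the episode above 0.04 m or angle between tin_a's own z axis and vertical above 0.5 rad) or (distance of tin_b from where it was at the start of the episode above 0.04 m or angle between tin_b's own z axis and vertical above 0.5 rad)).
It fails at once if a low panel leaves its place (30 mm) or tips ((distance of low_panel_a from where it was at the start of the episode above 0.03 m or angle between low_panel_a's own z axis and vertical above 0.4 rad) or (distance of low_panel_b from where it was at the start of the episode above 0.03 m or angle between low_panel_b's own z axis and vertical above 0.4 rad)).
It fails at once if another thing on the bench is shifted by more than 40 mm (distance of any of brush, bowl, block, flask from where it was at the start of the episode above 0.04 m).
It also fails if it takes over 61 s, if anything falls off the work surface, if the arm or the gripper's body presses on something with over 40 N, if the wrist force passes 120 N, or if a joint passes its speed limit or range.

## Working session

There is one attempt and no reset: what is moved stays moved. The work goes in short steps, Python scripts to look and compute and a tool call to move; the robot and the scene stay as the last step left them, time stands still between calls to the robot, and variables do not carry over. Pictures are saved under pics/ and viewed, at most 10 in all, crops included, and the job is handed in when it is done.

Besides the shell and the picture viewer there is one more tool, called after "Emit:" by a JSON object that holds its "op" and its "data", one argument or row to a line. carry_out: Moves the arm, as the interface text tells. Its arguments: {"type":"object","properties":{"motion":{"type":"array"},"hand":{"type":"number"},"grip_force":{"type":"number"}},"required":["motion"]}

```bash
mkdir -p pics; python3 - <<'E'
from workcell import *
import cv2,numpy as np
for n in("top","side"):
    c=camera(n); cv2.imwrite(f"pics/{n}0.png",cv2.resize(c["img"][:,:,::-1],(800,600),interpolation=cv2.INTER_CUBIC)); cv2.imwrite(f"{n}0raw.png",c["img"][:,:,::-1])
    print(n,{k:np.round(c[k],4).tolist() for k in c if k!="img"})
print(get_obs())
E
```

```text
top {'fx': 383.0066, 'fy': 383.0066, 'cx': 278.2286, 'cy': 209.5242, 'k1': -0.0019, 'extrinsics': [[0.0613, 0.9754, -0.2116, 0.4414], [-0.9981, 0.0598, -0.0133, -0.0002], [-0.0003, 0.212, 0.9773, 0.8779], [0.0, 0.0, 0.0, 1.0]]}
side {'fx': 392.0564, 'fy': 392.0564, 'cx': 277.4581, 'cy': 208.6109, 'k1': 0.0046, 'extrinsics': [[-0.9971, 0.0468, -0.0592, 0.5288], [-0.0751, -0.6995, 0.7107, 0.7083], [-0.0081, 0.7131, 0.701, 0.7685], [0.0, 0.0, 0.0, 1.0]]}
{'clock': 0.1, 'joint_pos': array([ 1.26737808,  0.33281422, -0.06471278,  1.46082224,  0.02161775,
        1.34993806, -0.08848662]), 'joint_velocities': array([ 1.85325838e-03, -1.03227760e-03,  1.33030228e-04, -1.04088859e-03,
        2.28529781e-04,  8.63723953e-05, -9.84458403e-04]), 'tau': array([ 1.85390105e-03, -6.26743698e+01,  4.93724865e-02, -3.92431569e+01,
        1.63858559e-02,  6.93666530e-03,  3.67556993e-06]), 'position': array([ 0.17311977, -0.6001981 ,  0.23060884]), 'ee_rot': array([ 9.90155270e-01,  1.39971884e-01, -1.25206925e-04, -6.30526535e-04]), 'ft_force': array([-0.1787902 , -0.02628524, -0.79783898]), 'torque': array([ 0.00130733, -0.01775883, -0.01401731]), 'grasp_force': 0.0, 'grip_width': 0.9985835312767923}
```

View pics/top0.png

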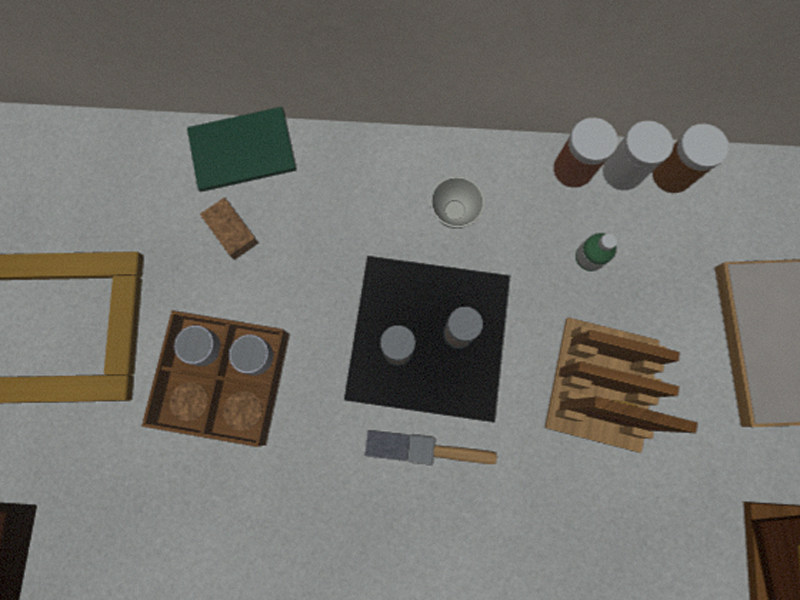

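View pics/side0.png

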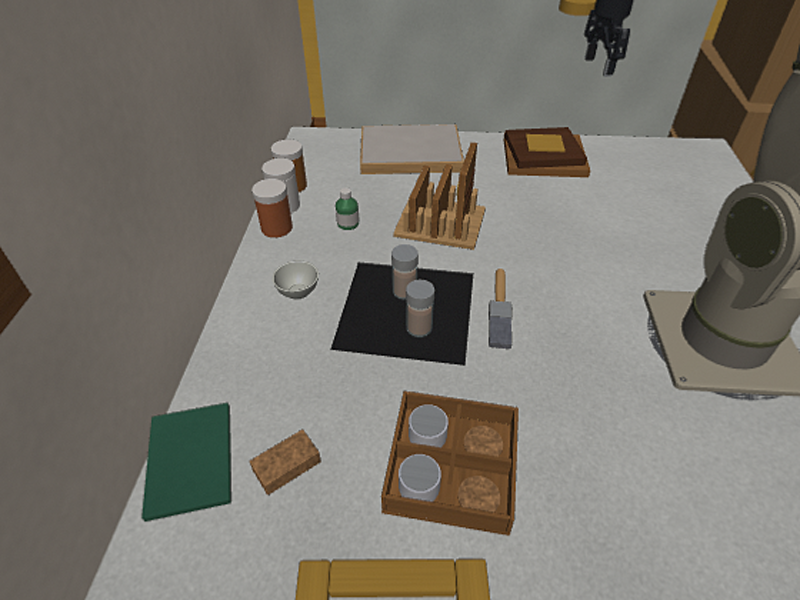

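```bash
cat > h.py <<'E'
import numpy as np,cv2
from scipy.optimize import least_squares
C={"top":(383.0066,278.2286,209.5242,-0.0019,[[0.0613,0.9754,-0.2116,0.4414],[-0.9981,0.0598,-0.0133,-0.0002],[-0.0003,0.212,0.9773,0.8779]]),
"side":(392.0564,277.4581,208.6109,0.0046,[[-0.9971,0.0468,-0.0592,0.5288],[-0.0751,-0.6995,0.7107,0.7083],[-0.0081,0.7131,0.701,0.7685]])}
def ray(n,p):
    f,cx,cy,k,E=C[n];E=np.array(E)
    K=np.array([[f,0,cx],[0,f,cy],[0,0,1.]])
    u=cv2.undistortPoints(np.array([[p]],float),K,np.array([k,0,0,0]))[0,0]
    d=E[:,:3]@np.array([u[0],-u[1],-1]); return E[:,3],d/np.linalg.norm(d)
def atz(n,p,z):
    o,d=ray(n,p); return o+d*(z-o[2])/d[2]
def tri(pt,ps):
    A=[];b=[]
    for n,p in(("top",pt),("side",ps)):
        o,d=ray(n,p);P=np.eye(3)-np.outer(d,d);A.append(P);b.append(P@o)
    A=np.vstack(A);b=np.hstack(b);x=np.linalg.lstsq(A,b,rcond=None)[0]
    return x,np.linalg.norm(A@x-b)
def proj(n,X):
    f,cx,cy,k,E=C[n];E=np.array(E);c=E[:,:3].T@(np.array(X)-E[:,3])
    u=c[0]/-c[2];v=-c[1]/-c[2];s=1+k*(u*u+v*v);return np.array([f*u*s+cx,f*v*s+cy])
E
python3 - <<'E'
import cv2,numpy as np
def crop(f,x,y,w,h,s,g=1.6):
    i=cv2.imread(f)[y:y+h,x:x+w]; i=np.clip(i.astype(float)*g,0,255).astype(np.uint8)
    i=cv2.resize(i,None,fx=s,fy=s,interpolation=cv2.INTER_CUBIC)
    for k in range(0,w,10): cv2.putText(i,str(x+k) if k%20==0 else "|",(k*s,8),0,.33,(0,255,255),1)
    for k in range(0,h,10): cv2.putText(i,str(y+k) if k%20==0 else "-",(0,k*s+4),0,.33,(0,255,255),1)
    return i
# image A: top: crate(95,210..) & jars ; B: top rack + side rack ; C: side crate/jars
def st(a,b): 
    h=max(a.shape[0],b.shape[0]); return np.hstack([cv2.copyMakeBorder(x,0,h-x.shape[0],0,6,cv2.BORDER_CONSTANT) for x in(a,b)])
T,S="top0raw.png","side0raw.png"
cv2.imwrite("pics/a.png",st(crop(T,95,210,110,105,4),crop(T,260,205,84,60,4)))
cv2.imwrite("pics/b.png",st(crop(T,378,216,115,105,4),crop(S,270,95,75,80,4)))
cv2.imwrite("pics/c.png",st(crop(S,262,270,106,105,4),crop(S,265,165,48,75,6)))
E
```

```text
(no output)
```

View pics/a.png

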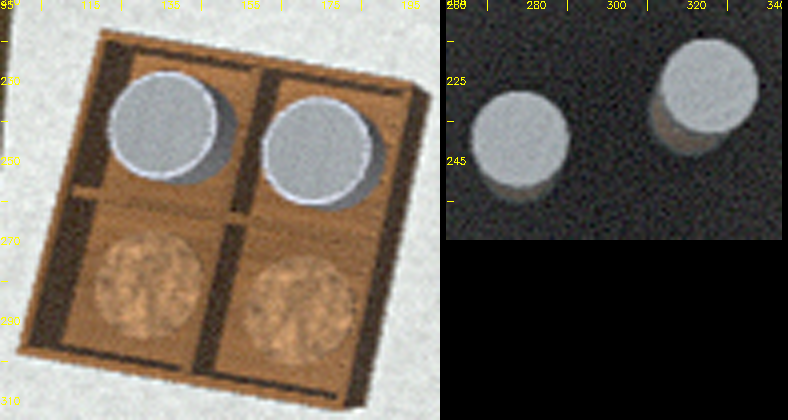

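View pics/b.png

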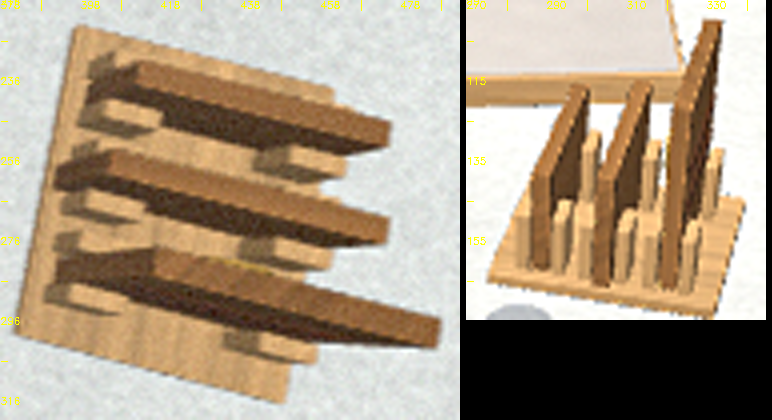

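View pics/c.png

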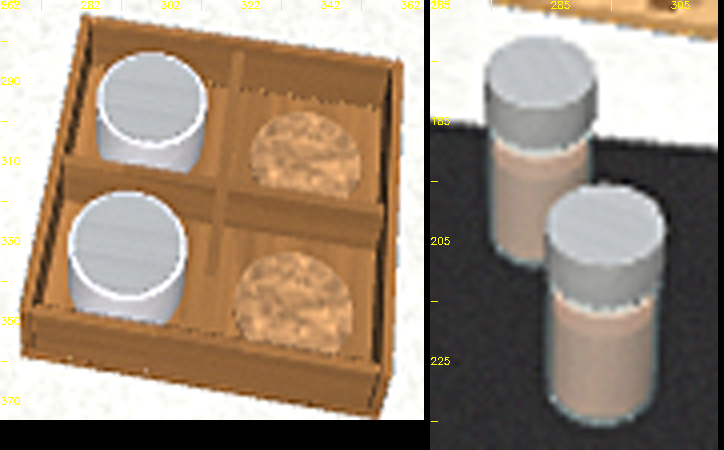

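```bash
python3 - <<'E'
from h import *
M={"jar1":((278.4,239.4),(293.8,202.3)),"jar2":((325.4,226.1),(283.1,176.6)),"padL":((131.6,280.9),(335,345.2)),"padR":((169.4,287),(337.9,309)),
"tinL":((135.2,241),(293.5,330.6)),"tinR":((173.7,247.2),(299.6,294.6)),"pL":((415.5,281.2),(323.6,120.9)),"pR":((487.2,299),(331.4,99.9))}
for k,v in M.items():
    x,r=tri(*v);print(k,np.round(x,4),round(r,4))
for k,z in(("jar1",.103),("jar2",.103),("padL",.009),("padR",.009),("tinL",.046),("tinR",.046),("pL",.172),("pR",.172)):
    print(k,np.round(atz("top",M[k][0],z)[:2],4),np.round(atz("side",M[k][1],z)[:2],4))
for p in((368,256),(510,274),(496,421),(346,401)): print("mat",np.round(atz("top",(p[0]*.7,p[1]*.7),.003),4))
def tr(p):return (378+p[0]/4-.4,216+p[1]/4-.4)
for p in((78,27),(20,335),(285,403)): print("rackbase",np.round(atz("top",tr(p),.012),4))
E
```

```text
jar1 [0.547  0.0062 0.1006] 0.0006
jar2 [ 0.5798 -0.0883  0.1026] 0.0009
padL [0.4466 0.3274 0.0114] 0.0002
padR [0.4381 0.2423 0.0097] 0.0008
tinL [0.5321 0.3192 0.0447] 0.0003
tinR [0.5233 0.2338 0.0438] 0.001
pL [ 0.4767 -0.245   0.1781] 0.0003
pR [ 0.4525 -0.3757  0.1709] 0.0009
jar1 [0.5471 0.0062] [0.5465 0.0088]
jar2 [ 0.5804 -0.0883] [ 0.5792 -0.0876]
padL [0.4468 0.3283] [0.4462 0.3262]
padR [0.4387 0.2424] [0.4374 0.242 ]
tinL [0.5322 0.3186] [0.5318 0.3199]
tinR [0.5238 0.2331] [0.5226 0.2353]
pL [ 0.4768 -0.2471] [ 0.4764 -0.2549]
pR [ 0.4531 -0.3752] [ 0.452  -0.3735]
mat [0.7015 0.0652 0.003 ]
mat [ 0.685  -0.1713  0.003 ]
mat [ 0.4463 -0.1537  0.003 ]
mat [0.4625 0.0825 0.003 ]
rackbase [ 0.6155 -0.2628  0.012 ]
rackbase [ 0.441  -0.2302  0.012 ]
rackbase [ 0.4136 -0.3746  0.012 ]
```

```bash
cat > go.py <<'E'
import sys,numpy as np
from workcell import *
from scipy.spatial.transform import Rotation as Ro
# args: x y z closing_yaw_deg [tilt_deg about closing-perp so tool leans outward]
x,y,z,yaw,*t=map(float,sys.argv[1:]);o=get_obs();t=t[0] if t else 0
c,s=np.cos(np.radians(yaw)),np.sin(np.radians(yaw))
R=Ro.from_matrix(np.array([[s,c,0],[-c,s,0],[0,0,-1]]).T.T if 0 else np.column_stack([[-s*1.0,c,0],[c,s,0],[0,0,-1]]))
ax=np.array([s,-c,0]); R=Ro.from_rotvec(np.radians(t)*ax)*R
R0=Ro.from_quat(o["ee_rot"])
print("xyz",np.round(R0.inv().apply([x,y,z]-o["position"]),4).tolist(),"ang",np.round((R0.inv()*R).as_rotvec(degrees=True),2).tolist())
print("t",round(o["clock"],2),"pos",np.round(o["position"],4),"F",np.round(o["ft_force"],2),"grip",round(o["grip_width"],3),round(o["grasp_force"],1),"det",round(np.linalg.det(R.as_matrix()),2),"q",np.round(o["joint_pos"],2))
E
python3 go.py 0.547 0.0065 0.20 -5.5
```

```text
xyz [0.5274, -0.4793, 0.0312] ang [-0.07, -0.04, -68.41]
t 0.1 pos [ 0.1731 -0.6002  0.2306] F [-0.18 -0.03 -0.8 ] grip 0.999 0.0 det 1.0 q [ 1.27  0.33 -0.06  1.46  0.02  1.35 -0.09]
```

Emit:
{"op": "carry_out", "data": {
  "motion": [
    {"xyz":[0.527,-0.479,0.0],"angular":[0,0,-68.4]},
    {"xyz":[0.527,-0.479,0.0],"angular":[0,0,-68.4]},
    {"xyz":[0.527,-0.479,0.0],"angular":[0,0,-68.4]},
    {"xyz":[0.527,-0.479,0.0],"angular":[0,0,-68.4]},
    {"xyz":[0.527,-0.479,0.0],"angular":[0,0,-68.4]},
    {"xyz":[0.527,-0.479,0.0],"angular":[0,0,-68.4]},
    {"xyz":[0.527,-0.479,0.0],"angular":[0,0,-68.4]},
    {"xyz":[0.527,-0.479,0.0],"angular":[0,0,-68.4]},
    {"xyz":[0.527,-0.479,0.0],"angular":[0,0,-68.4]},
    {"xyz":[0.527,-0.479,0.0],"angular":[0,0,-68.4]},
    {"xyz":[0.527,-0.479,0.0],"angular":[0,0,-68.4]},
    {"xyz":[0.527,-0.479,0.0],"angular":[0,0,-68.4]}
  ],
  "hand": 1,
  "grip_force": 40
}}

```text
clock: 1.3
position: [0.4885, -0.0879, 0.2314]
ee_rot: [0.74, 0.672, -0.0, 0.0]
ft_force: [1.5, -0.7, -0.6]
grip_width: 1.002
grasp_force: 0.0
```

```bash
python3 go.py 0.547 0.0065 0.15 -5.5
```

```text
xyz [0.0997, 0.0491, 0.0813] ang [0.01, 0.03, -0.03]
t 1.3 pos [ 0.4885 -0.0879  0.2314] F [ 1.47 -0.71 -0.62] grip 1.002 0.0 det 1.0 q [ 0.72  0.09 -0.66  1.76  0.06  1.3  -0.06]
```

Emit:
{"op": "carry_out", "data": {
  "motion": [
    {"xyz":[0.033,0.016,0.02],"angular":[0,0,0]},
    {"xyz":[0.066,0.032,0.04],"angular":[0,0,0]},
    {"xyz":[0.1,0.049,0.06],"angular":[0,0,0]},
    {"xyz":[0.1,0.049,0.081],"angular":[0,0,0]},
    {"xyz":[0.1,0.049,0.081],"angular":[0,0,0]},
    {"xyz":[0.1,0.049,0.1],"angular":[0,0,0]},
    {"xyz":[0.1,0.049,0.12],"angular":[0,0,0]},
    {"xyz":[0.1,0.049,0.14],"angular":[0,0,0]},
    {"xyz":[0.1,0.049,0.16],"angular":[0,0,0]},
    {"xyz":[0.1,0.049,0.171],"angular":[0,0,0]},
    {"xyz":[0.1,0.049,0.171],"angular":[0,0,0]},
    {"xyz":[0.1,0.049,0.171],"angular":[0,0,0]}
  ]
}}

```text
clock: 2.5
position: [0.5469, 0.0047, 0.0613]
ee_rot: [0.741, 0.672, 0.0, 0.0]
ft_force: [0.1, -0.9, 0.6]
grip_width: 0.998
grasp_force: 0.0
```

```bash
python3 go.py 0.547 0.0065 0.060 -5.5
```

```text
xyz [0.0018, -0.0, 0.0013] ang [0.05, 0.01, -0.05]
t 2.5 pos [0.5469 0.0047 0.0613] F [ 0.07 -0.89  0.57] grip 0.998 0.0 det 1.0 q [ 0.49  0.41 -0.69  1.82  0.3   1.01 -0.42]
```

Close on jar 1 (with the 2 mm correction), then lift slightly.

Emit:
{"op": "carry_out", "data": {
  "motion": [
    {"xyz":[0.002,0,0.001],"angular":[0,0,0]},
    {"xyz":[0.002,0,0.001],"angular":[0,0,0]},
    {"xyz":[0.002,0,0.001],"angular":[0,0,0]},
    {"xyz":[0.002,0,0.001],"angular":[0,0,0]},
    {"xyz":[0.002,0,0.001],"angular":[0,0,0]},
    {"xyz":[0.002,0,0.001],"angular":[0,0,0]},
    {"xyz":[0.002,0,0.001],"angular":[0,0,0]},
    {"xyz":[0.002,0,0.001],"angular":[0,0,0]},
    {"xyz":[0.002,0,-0.004],"angular":[0,0,0]},
    {"xyz":[0.002,0,-0.014],"angular":[0,0,0]}
  ],
  "hand": 0,
  "grip_force": 40
}}

```text
clock: 3.5
position: [0.5459, 0.007, 0.0741]
ee_rot: [0.74, 0.672, -0.001, -0.001]
ft_force: [0.6, -0.1, -0.4]
grip_width: 0.576
grasp_force: 41.6
```

```bash
python3 go.py 0.447 0.3275 0.17 -5.5
```

```text
xyz [0.3095, -0.1293, -0.0957] ang [-0.09, 0.01, -0.01]
t 3.5 pos [0.5459 0.007  0.0741] F [ 0.57 -0.15 -0.41] grip 0.576 41.6 det 1.0 q [ 0.49  0.39 -0.69  1.81  0.29  1.04 -0.41]
```

Emit:
{"op": "carry_out", "data": {
  "motion": [
    {"xyz":[0,0,-0.03],"angular":[0,0,0]},
    {"xyz":[0.005,-0.002,-0.065],"angular":[0,0,0]},
    {"xyz":[0.035,-0.015,-0.09],"angular":[0,0,0]},
    {"xyz":[0.075,-0.031,-0.09],"angular":[0,0,0]},
    {"xyz":[0.115,-0.048,-0.09],"angular":[0,0,0]},
    {"xyz":[0.155,-0.065,-0.09],"angular":[0,0,0]},
    {"xyz":[0.195,-0.081,-0.09],"angular":[0,0,0]},
    {"xyz":[0.235,-0.098,-0.09],"angular":[0,0,0]},
    {"xyz":[0.27,-0.113,-0.09],"angular":[0,0,0]},
    {"xyz":[0.297,-0.124,-0.09],"angular":[0,0,0]},
    {"xyz":[0.31,-0.129,-0.09],"angular":[0,0,0]},
    {"xyz":[0.31,-0.129,-0.09],"angular":[0,0,0]}
  ]
}}

```text
clock: 4.7
position: [0.4469, 0.3298, 0.1647]
ee_rot: [0.739, 0.673, 0.0, -0.0]
ft_force: [0.2, -1.3, -1.4]
grip_width: 0.576
grasp_force: 42.1
```

```bash
python3 go.py 0.447 0.3275 0.068 -5.5
```

```text
xyz [-0.0024, 0.0003, 0.0967] ang [-0.02, -0.04, 0.17]
t 4.7 pos [0.4469 0.3298 0.1647] F [ 0.16 -1.34 -1.41] grip 0.576 42.1 det 1.0 q [ 0.02  0.35 -0.89  1.7   0.29  1.23 -1.02]
```

Emit:
{"op": "carry_out", "data": {
  "motion": [
    {"xyz":[-0.001,0,0.02],"angular":[0,0,0]},
    {"xyz":[-0.001,0,0.05],"angular":[0,0,0]},
    {"xyz":[-0.001,0,0.07],"angular":[0,0,0]},
    {"xyz":[-0.001,0,0.085],"angular":[0,0,0]},
    {"xyz":[-0.001,0,0.092],"angular":[0,0,0]},
    {"xyz":[-0.001,0,0.092],"angular":[0,0,0]},
    {"xyz":[-0.001,0,0.092],"angular":[0,0,0]}
  ]
}}

```text
clock: 5.4
position: [0.4484, 0.3271, 0.0731]
ee_rot: [0.74, 0.672, 0.0, 0.0]
ft_force: [-0.4, 0.8, -1.3]
grip_width: 0.574
grasp_force: 42.1
```

```bash
python3 go.py 0.447 0.3275 0.0665 -5.5
```

```text
xyz [0.0002, -0.0015, 0.0066] ang [0.05, -0.03, -0.03]
t 5.4 pos [0.4484 0.3271 0.0731] F [-0.36  0.83 -1.31] grip 0.574 42.1 det 1.0 q [-0.02  0.46 -0.83  1.79  0.38  1.07 -1.09]
```

Lower in small steps until contact shows.

Emit:
{"op": "carry_out", "data": {
  "motion": [
    {"xyz":[0,-0.001,0.003],"angular":[0,0,0]},
    {"xyz":[0,-0.001,0.005],"angular":[0,0,0]},
    {"xyz":[0,-0.001,0.0065],"angular":[0,0,0]},
    {"xyz":[0,-0.001,0.0065],"angular":[0,0,0]}
  ]
}}

```text
clock: 5.8
position: [0.4471, 0.3273, 0.0662]
ee_rot: [0.74, 0.672, 0.0, 0.0]
ft_force: [-0.6, -0.1, 2.1]
grip_width: 0.575
grasp_force: 42.1
```

```bash
python3 go.py 0.447 0.3275 0.0665 -5.5
```

```text
xyz [0.0002, -0.0001, -0.0003] ang [0.03, -0.01, -0.01]
t 5.8 pos [0.4471 0.3273 0.0662] F [-0.64 -0.07  2.09] grip 0.575 42.1 det 1.0 q [-0.03  0.46 -0.83  1.8   0.39  1.05 -1.1 ]
```

Emit:
{"op": "carry_out", "data": {
  "motion": [
    {"xyz":[0,0,0],"angular":[0,0,0]},
    {"xyz":[0,0,0],"angular":[0,0,0]},
    {"xyz":[0,0,0],"angular":[0,0,0]},
    {"xyz":[0,0,0],"angular":[0,0,0]},
    {"xyz":[0,0,0],"angular":[0,0,0]},
    {"xyz":[0,0,0],"angular":[0,0,0]},
    {"xyz":[0,0,-0.02],"angular":[0,0,0]},
    {"xyz":[0,0,-0.05],"angular":[0,0,0]},
    {"xyz":[0,0,-0.09],"angular":[0,0,0]}
  ],
  "hand": 1
}}

```text
clock: 6.7
position: [0.446, 0.3265, 0.1556]
ee_rot: [0.74, 0.672, -0.001, -0.0]
ft_force: [1.6, 0.7, -0.3]
grip_width: 1.0
grasp_force: 0.0
```

```bash
python3 go.py 0.580 -0.0882 0.155 -5.5
```

```text
xyz [-0.3999, 0.1731, 0.0008] ang [-0.14, 0.09, 0.0]
t 6.7 pos [0.446  0.3265 0.1556] F [ 1.64  0.7  -0.31] grip 1.0 0.0 det 1.0 q [ 0.03  0.36 -0.88  1.71  0.29  1.21 -1.03]
```

Emit:
{"op": "carry_out", "data": {
  "motion": [
    {"xyz":[-0.03,0.013,0],"angular":[0,0,0]},
    {"xyz":[-0.07,0.03,0],"angular":[0,0,0]},
    {"xyz":[-0.11,0.048,0],"angular":[0,0,0]},
    {"xyz":[-0.15,0.065,0],"angular":[0,0,0]},
    {"xyz":[-0.19,0.082,0],"angular":[0,0,0]},
    {"xyz":[-0.23,0.1,0],"angular":[0,0,0]},
    {"xyz":[-0.27,0.117,0],"angular":[0,0,0]},
    {"xyz":[-0.31,0.134,0],"angular":[0,0,0]},
    {"xyz":[-0.35,0.152,0],"angular":[0,0,0]},
    {"xyz":[-0.385,0.167,0],"angular":[0,0,0]},
    {"xyz":[-0.4,0.173,0],"angular":[0,0,0]},
    {"xyz":[-0.4,0.173,0],"angular":[0,0,0]}
  ]
}}

```text
clock: 7.9
position: [0.5808, -0.0905, 0.1553]
ee_rot: [0.742, 0.671, -0.0, -0.0]
ft_force: [0.6, 0.2, -0.7]
grip_width: 1.002
grasp_force: 0.0
```

```bash
python3 go.py 0.580 -0.0882 0.060 -5.5; python3 - <<'E'
from workcell import *
import cv2,numpy as np
c=[camera(n)["img"][:,:,::-1] for n in("top","side")]
a=cv2.resize(c[0][190:320,90:370],None,fx=2.5,fy=2.5,interpolation=cv2.INTER_CUBIC);b=cv2.resize(c[1][140:380,200:400],None,fx=1.1,fy=1.1)
i=np.zeros((600,720,3),np.uint8);i[:a.shape[0],:a.shape[1]]=a;i[a.shape[0]:a.shape[0]+b.shape[0],:b.shape[1]]=b
cv2.imwrite("pics/d.png",np.clip(i*1.5,0,255).astype(np.uint8))
E
```

```text
xyz [0.0023, -0.001, 0.0953] ang [-0.02, 0.02, -0.25]
t 7.9 pos [ 0.5808 -0.0905  0.1553] F [ 0.61  0.22 -0.67] grip 1.002 0.0 det 1.0 q [ 0.62  0.38 -0.68  1.63  0.25  1.22 -0.21]
```

View pics/d.png

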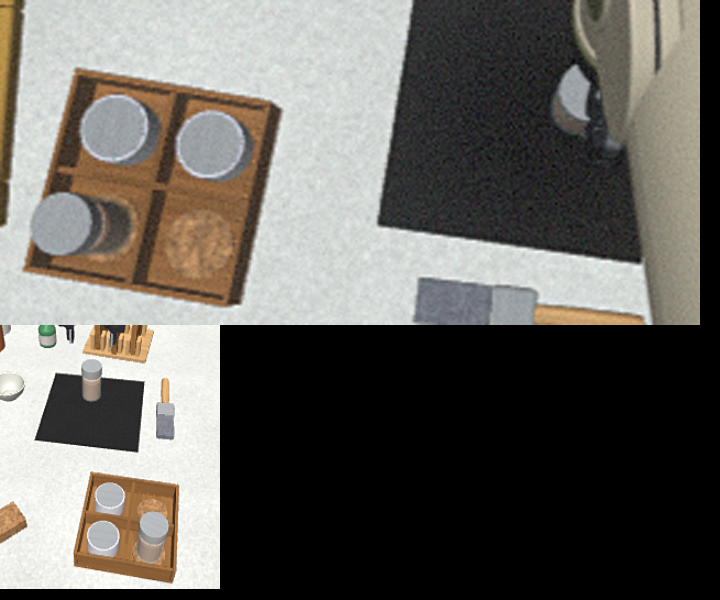

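The picture shows jar 1 upright in the left cell (lid near (65,225) of the enlarged top crop), and the open fingers straddling jar 2 in the side crop (68 and 115 around 91). Descend on jar 2.

Emit:
{"op": "carry_out", "data": {
  "motion": [
    {"xyz":[0.001,-0.001,0.02],"angular":[0,0,0]},
    {"xyz":[0.001,-0.001,0.045],"angular":[0,0,0]},
    {"xyz":[0.001,-0.001,0.07],"angular":[0,0,0]},
    {"xyz":[0.001,-0.001,0.088],"angular":[0,0,0]},
    {"xyz":[0.001,-0.001,0.095],"angular":[0,0,0]},
    {"xyz":[0.001,-0.001,0.095],"angular":[0,0,0]},
    {"xyz":[0.001,-0.001,0.095],"angular":[0,0,0]}
  ]
}}

```text
clock: 8.7
position: [0.5803, -0.0857, 0.0619]
ee_rot: [0.74, 0.673, 0.0, 0.0]
ft_force: [0.0, 0.4, -0.6]
grip_width: 1.007
grasp_force: 0.0
```

Emit:
{"op": "carry_out", "data": {
  "motion": [
    {"xyz":[0,0,0],"angular":[0,0,0]},
    {"xyz":[0,0,0],"angular":[0,0,0]},
    {"xyz":[0,0,0],"angular":[0,0,0]},
    {"xyz":[0,0,0],"angular":[0,0,0]},
    {"xyz":[0,0,0],"angular":[0,0,0]},
    {"xyz":[0,0,0],"angular":[0,0,0]},
    {"xyz":[0,0,0],"angular":[0,0,0]},
    {"xyz":[0,0,0],"angular":[0,0,0]},
    {"xyz":[0,0,-0.02],"angular":[0,0,0]},
    {"xyz":[0,0,-0.05],"angular":[0,0,0]},
    {"xyz":[0,0,-0.09],"angular":[0,0,0]},
    {"xyz":[0,0,-0.1],"angular":[0,0,0]}
  ],
  "hand": 0
}}

```text
clock: 9.9
position: [0.5815, -0.0864, 0.1649]
ee_rot: [0.74, 0.672, 0.002, 0.002]
ft_force: [-0.1, 0.9, -1.7]
grip_width: 0.573
grasp_force: 42.4
```

```bash
python3 go.py 0.4385 0.2423 0.160 -5.5
```

```text
xyz [0.3135, -0.1739, 0.0038] ang [0.3, 0.03, -0.01]
t 9.9 pos [ 0.5815 -0.0864  0.1649] F [-0.09  0.87 -1.74] grip 0.573 42.4 det 1.0 q [ 0.63  0.37 -0.69  1.63  0.25  1.23 -0.21]
```

Emit:
{"op": "carry_out", "data": {
  "motion": [
    {"xyz":[0.026,-0.014,0],"angular":[0,0,0]},
    {"xyz":[0.06,-0.033,0],"angular":[0,0,0]},
    {"xyz":[0.095,-0.053,0],"angular":[0,0,0]},
    {"xyz":[0.13,-0.072,0],"angular":[0,0,0]},
    {"xyz":[0.165,-0.092,0],"angular":[0,0,0]},
    {"xyz":[0.2,-0.111,0],"angular":[0,0,0]},
    {"xyz":[0.235,-0.13,0],"angular":[0,0,0]},
    {"xyz":[0.268,-0.149,0],"angular":[0,0,0]},
    {"xyz":[0.296,-0.164,0],"angular":[0,0,0]},
    {"xyz":[0.3135,-0.174,0],"angular":[0,0,0]},
    {"xyz":[0.3135,-0.174,0],"angular":[0,0,0]},
    {"xyz":[0.3135,-0.174,0],"angular":[0,0,0]}
  ]
}}

```text
clock: 11.1
position: [0.4364, 0.2419, 0.1603]
ee_rot: [0.74, 0.673, -0.0, 0.0]
ft_force: [0.6, -0.4, -2.6]
grip_width: 0.576
grasp_force: 42.5
```

```bash
python3 go.py 0.4385 0.2423 0.073 -5.5
```

```text
xyz [0.0007, 0.0021, 0.0872] ang [-0.03, 0.04, 0.03]
t 11.1 pos [0.4364 0.2419 0.1603] F [ 0.58 -0.4  -2.55] grip 0.576 42.5 det 1.0 q [ 0.24  0.22 -0.92  1.84  0.18  1.18 -0.83]
```

Emit:
{"op": "carry_out", "data": {
  "motion": [
    {"xyz":[0,0.001,0.02],"angular":[0,0,0]},
    {"xyz":[0,0.001,0.045],"angular":[0,0,0]},
    {"xyz":[0,0.001,0.065],"angular":[0,0,0]},
    {"xyz":[0,0.001,0.08],"angular":[0,0,0]},
    {"xyz":[0,0.001,0.086],"angular":[0,0,0]},
    {"xyz":[0,0.001,0.086],"angular":[0,0,0]},
    {"xyz":[0,0.001,0.086],"angular":[0,0,0]}
  ]
}}

```text
clock: 11.8
position: [0.4382, 0.2422, 0.0755]
ee_rot: [0.74, 0.672, 0.0, 0.0]
ft_force: [-0.5, 0.2, -1.5]
grip_width: 0.573
grasp_force: 42.5
```

```bash
python3 go.py 0.4385 0.2423 0.0670 -5.5
```

```text
xyz [0.0001, 0.0003, 0.0085] ang [0.04, -0.02, -0.03]
t 11.8 pos [0.4382 0.2422 0.0755] F [-0.46  0.24 -1.5 ] grip 0.573 42.5 det 1.0 q [ 0.18  0.34 -0.87  1.92  0.3   1.02 -0.93]
```

Emit:
{"op": "carry_out", "data": {
  "motion": [
    {"xyz":[0,0,0.004],"angular":[0,0,0]},
    {"xyz":[0,0,0.0065],"angular":[0,0,0]},
    {"xyz":[0,0,0.008],"angular":[0,0,0]},
    {"xyz":[0,0,0.008],"angular":[0,0,0]},
    {"xyz":[0,0,0.008],"angular":[0,0,0]}
  ]
}}

```text
clock: 12.3
position: [0.4379, 0.2423, 0.0676]
ee_rot: [0.74, 0.672, 0.0, 0.0]
ft_force: [-2.3, -1.7, 8.4]
grip_width: 0.579
grasp_force: 43.1
```

Contact (8 N up). Release and rise.

Emit:
{"op": "carry_out", "data": {
  "motion": [
    {"xyz":[0,0,0],"angular":[0,0,0]},
    {"xyz":[0,0,0],"angular":[0,0,0]},
    {"xyz":[0,0,0],"angular":[0,0,0]},
    {"xyz":[0,0,0],"angular":[0,0,0]},
    {"xyz":[0,0,0],"angular":[0,0,0]},
    {"xyz":[0,0,0],"angular":[0,0,0]},
    {"xyz":[0,0,-0.02],"angular":[0,0,0]},
    {"xyz":[0,0,-0.05],"angular":[0,0,0]},
    {"xyz":[0,0,-0.1],"angular":[0,0,0]},
    {"xyz":[0,0,-0.15],"angular":[0,0,0]},
    {"xyz":[0,0,-0.17],"angular":[0,0,0]},
    {"xyz":[0,0,-0.17],"angular":[0,0,0]}
  ],
  "hand": 1
}}

```text
clock: 13.5
position: [0.439, 0.2431, 0.24]
ee_rot: [0.74, 0.672, 0.002, 0.001]
ft_force: [0.3, -0.1, -0.3]
grip_width: 1.005
grasp_force: 0.0
```

```bash
python3 go.py 0.465 -0.311 0.235 -10.5
```

```text
xyz [-0.549, 0.0792, 0.0044] ang [0.29, -0.12, 4.98]
t 13.5 pos [0.439  0.2431 0.24  ] F [ 0.28 -0.09 -0.3 ] grip 1.005 0.0 det 1.0 q [ 0.28  0.14 -0.94  1.73  0.12  1.32 -0.78]
```

Emit:
{"op": "carry_out", "data": {
  "motion": [
    {"xyz":[-0.03,0.004,0],"angular":[0,0,0.5]},
    {"xyz":[-0.075,0.011,0],"angular":[0,0,1]},
    {"xyz":[-0.122,0.018,0],"angular":[0,0,1.5]},
    {"xyz":[-0.17,0.024,0],"angular":[0,0,2]},
    {"xyz":[-0.218,0.031,0],"angular":[0,0,2.5]},
    {"xyz":[-0.266,0.038,0],"angular":[0,0,3]},
    {"xyz":[-0.314,0.045,0],"angular":[0,0,3.5]},
    {"xyz":[-0.362,0.052,0],"angular":[0,0,4]},
    {"xyz":[-0.41,0.059,0],"angular":[0,0,4.5]},
    {"xyz":[-0.458,0.066,0],"angular":[0,0,5]},
    {"xyz":[-0.5,0.072,0],"angular":[0,0,5]},
    {"xyz":[-0.53,0.076,0],"angular":[0,0,5]}
  ]
}}

```text
clock: 14.7
position: [0.4612, -0.2958, 0.2351]
ee_rot: [0.77, 0.638, -0.001, -0.001]
ft_force: [0.9, 0.2, 0.0]
grip_width: 0.999
grasp_force: 0.0
```

```bash
python3 go.py 0.465 -0.311 0.195 -10.5
```

```text
xyz [-0.0142, 0.0067, 0.0401] ang [-0.12, -0.0, -0.16]
t 14.7 pos [ 0.4612 -0.2958  0.2351] F [0.86 0.21 0.05] grip 0.999 0.0 det 1.0 q [ 0.86  0.19 -0.43  1.64  0.08  1.33  0.24]
```

Emit:
{"op": "carry_out", "data": {
  "motion": [
    {"xyz":[-0.007,0.0035,0.02],"angular":[0,0,0]},
    {"xyz":[-0.014,0.0065,0.035],"angular":[0,0,0]},
    {"xyz":[-0.014,0.0065,0.04],"angular":[0,0,0]},
    {"xyz":[-0.014,0.0065,0.04],"angular":[0,0,0]},
    {"xyz":[-0.014,0.0065,0.04],"angular":[0,0,0]}
  ]
}}

```text
clock: 15.2
position: [0.4666, -0.3068, 0.1973]
ee_rot: [0.768, 0.64, 0.0, 0.0]
ft_force: [0.7, -0.2, 0.7]
grip_width: 1.003
grasp_force: 0.0
```

```bash
python3 go.py 0.465 -0.311 0.136 -10.5; python3 - <<'E'
from workcell import *
import cv2,numpy as np
t=camera("top")["img"][:,:,::-1];s=camera("side")["img"][:,:,::-1]
a=cv2.resize(t[190:330,370:520],None,fx=2.6,fy=2.6,interpolation=cv2.INTER_CUBIC);b=cv2.resize(s[60:180,260:360],None,fx=4,fy=4,interpolation=cv2.INTER_CUBIC)
i=np.zeros((480,800,3),np.uint8);i[:a.shape[0],:a.shape[1]]=a;i[:480,395:795]=b
cv2.imwrite("pics/e.png",np.clip(i*1.5,0,255).astype(np.uint8))
E
```

```text
xyz [-0.0044, -0.0009, 0.0613] ang [0.03, 0.0, 0.07]
t 15.2 pos [ 0.4666 -0.3068  0.1973] F [ 0.71 -0.17  0.72] grip 1.003 0.0 det 1.0 q [ 0.87  0.24 -0.42  1.67  0.1   1.26  0.24]
```

View pics/e.png

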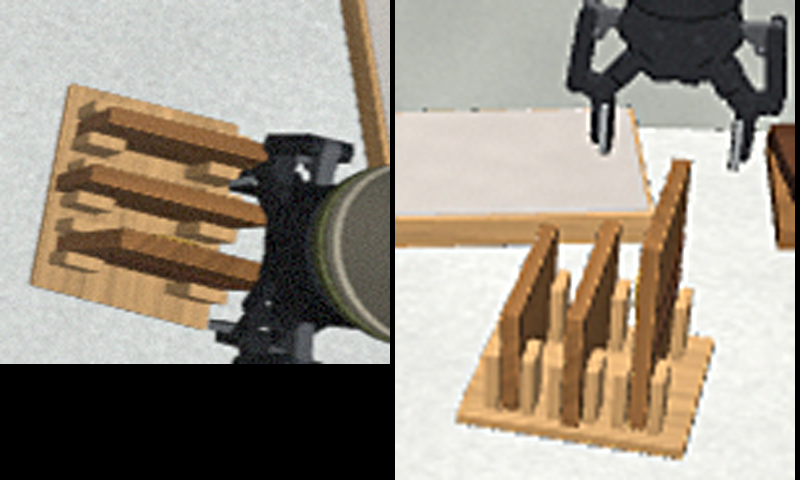

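The side crop shows the open fingertips at (603,152) and (737,168), straddling the panel's top edge (653,240)–(682,162), centred. Descend and grip.

Emit:
{"op": "carry_out", "data": {
  "motion": [
    {"xyz":[-0.001,0,0.015],"angular":[0,0,0]},
    {"xyz":[-0.003,0,0.03],"angular":[0,0,0]},
    {"xyz":[-0.003,0,0.045],"angular":[0,0,0]},
    {"xyz":[-0.003,0,0.055],"angular":[0,0,0]},
    {"xyz":[-0.003,0,0.06],"angular":[0,0,0]},
    {"xyz":[-0.003,0,0.06],"angular":[0,0,0]},
    {"xyz":[-0.003,0,0.06],"angular":[0,0,0]}
  ]
}}

```text
clock: 16.0
position: [0.4659, -0.3107, 0.1371]
ee_rot: [0.769, 0.639, 0.0, 0.0]
ft_force: [0.7, -0.9, 0.8]
grip_width: 0.997
grasp_force: 0.0
```

Emit:
{"op": "carry_out", "data": {
  "motion": [
    {"xyz":[0,0,0],"angular":[0,0,0]},
    {"xyz":[0,0,0],"angular":[0,0,0]},
    {"xyz":[0,0,0],"angular":[0,0,0]},
    {"xyz":[0,0,0],"angular":[0,0,0]},
    {"xyz":[0,0,0],"angular":[0,0,0]},
    {"xyz":[0,0,0],"angular":[0,0,0]},
    {"xyz":[0,0,0],"angular":[0,0,0]},
    {"xyz":[0,0,0],"angular":[0,0,0]},
    {"xyz":[0,0,0],"angular":[0,0,0]},
    {"xyz":[0,0,0],"angular":[0,0,0]}
  ],
  "hand": 0,
  "grip_force": 80
}}

```text
clock: 17.0
position: [0.4658, -0.3108, 0.1371]
ee_rot: [0.769, 0.639, 0.0, 0.0]
ft_force: [0.1, 0.4, 4.1]
grip_width: 0.151
grasp_force: 78.7
```

```bash
python3 go.py 0.465 -0.311 0.30 -10.5
```

```text
xyz [-0.0004, -0.0007, -0.1629] ang [0.03, 0.02, -0.01]
t 17.0 pos [ 0.4658 -0.3108  0.1371] F [0.08 0.36 4.15] grip 0.151 78.7 det 1.0 q [ 0.86  0.29 -0.42  1.74  0.13  1.14  0.23]
```

Emit:
{"op": "carry_out", "data": {
  "motion": [
    {"xyz":[0,0,-0.005],"angular":[0,0,0]},
    {"xyz":[0,0,-0.015],"angular":[0,0,0]},
    {"xyz":[0,0,-0.03],"angular":[0,0,0]},
    {"xyz":[0,0,-0.05],"angular":[0,0,0]},
    {"xyz":[0,0,-0.07],"angular":[0,0,0]},
    {"xyz":[0,0,-0.095],"angular":[0,0,0]},
    {"xyz":[0,0,-0.12],"angular":[0,0,0]},
    {"xyz":[0,0,-0.14],"angular":[0,0,0]},
    {"xyz":[0,0,-0.155],"angular":[0,0,0]},
    {"xyz":[0,0,-0.163],"angular":[0,0,0]},
    {"xyz":[0,0,-0.163],"angular":[0,0,0]},
    {"xyz":[0,0,-0.163],"angular":[0,0,0]}
  ]
}}

```text
clock: 18.2
position: [0.4654, -0.3105, 0.299]
ee_rot: [0.769, 0.639, -0.0, -0.001]
ft_force: [-0.6, 0.2, -3.5]
grip_width: 0.153
grasp_force: 78.1
```

```bash
python3 go.py 0.465 -0.15 0.30 -10.5; python3 go.py 0.465 -0.05 0.30 -10.5 50
```

```text
xyz [0.1577, -0.0297, -0.0009] ang [-0.06, -0.02, -0.01]
t 18.2 pos [ 0.4654 -0.3105  0.299 ] F [-0.59  0.19 -3.48] grip 0.153 78.1 det 1.0 q [ 0.87  0.19 -0.42  1.51  0.08  1.46  0.26]
xyz [0.256, -0.0479, -0.0008] ang [-50.06, -0.02, -0.02]
t 18.2 pos [ 0.4654 -0.3105  0.299 ] F [-0.59  0.19 -3.48] grip 0.153 78.1 det 1.0 q [ 0.87  0.19 -0.42  1.51  0.08  1.46  0.26]
```

```bash
python3 go.py 0.54 -0.04 0.29 -10.5 50
```

```text
xyz [0.2795, 0.024, 0.0091] ang [-50.06, -0.02, -0.02]
t 18.2 pos [ 0.4654 -0.3105  0.299 ] F [-0.59  0.19 -3.48] grip 0.153 78.1 det 1.0 q [ 0.87  0.19 -0.42  1.51  0.08  1.46  0.26]
```

Emit:
{"op": "carry_out", "data": {
  "motion": [
    {"xyz":[0.012,0.001,0],"angular":[-2,0,0]},
    {"xyz":[0.035,0.003,0],"angular":[-6,0,0]},
    {"xyz":[0.063,0.005,0],"angular":[-11,0,0]},
    {"xyz":[0.092,0.008,0],"angular":[-16,0,0]},
    {"xyz":[0.121,0.01,0],"angular":[-21,0,0]},
    {"xyz":[0.15,0.013,0],"angular":[-26,0,0]},
    {"xyz":[0.179,0.015,0],"angular":[-31,0,0]},
    {"xyz":[0.208,0.018,0],"angular":[-36,0,0]},
    {"xyz":[0.236,0.02,0.003],"angular":[-41,0,0]},
    {"xyz":[0.26,0.022,0.006],"angular":[-46,0,0]},
    {"xyz":[0.275,0.0235,0.009],"angular":[-49,0,0]},
    {"xyz":[0.28,0.024,0.009],"angular":[-50,0,0]}
  ]
}}

```text
clock: 19.4
position: [0.5388, -0.0381, 0.2879]
ee_rot: [0.696, 0.581, 0.269, 0.324]
ft_force: [-0.2, -0.3, -2.8]
grip_width: 0.151
grasp_force: 78.5
```

```bash
python3 go.py 0.54 -0.04 0.29 -10.5 55
```

```text
xyz [-0.0016, 0.0026, -0.0002] ang [-5.12, -0.02, 0.12]
t 19.4 pos [ 0.5388 -0.0381  0.2879] F [-0.22 -0.28 -2.75] grip 0.151 78.5 det 1.0 q [ 0.7  -0.49 -0.68  2.3  -0.33  0.38  0.02]
```

Emit:
{"op": "carry_out", "data": {
  "motion": [
    {"xyz":[0,0,0.008],"angular":[0,0,0]},
    {"xyz":[0,0,0.02],"angular":[0,0,0]},
    {"xyz":[0,0,0.032],"angular":[0,0,0]},
    {"xyz":[0,0,0.04],"angular":[0,0,0]},
    {"xyz":[0,0,0.04],"angular":[0,0,0]},
    {"xyz":[0,0,0.04],"angular":[0,0,0]},
    {"xyz":[0,0,0.04],"angular":[0,0,0]},
    {"xyz":[0,0,0.04],"angular":[0,0,0]}
  ]
}}

```text
clock: 20.2
position: [0.5704, -0.0453, 0.2655]
ee_rot: [0.697, 0.579, 0.27, 0.325]
ft_force: [-1.0, -0.3, -3.4]
grip_width: 0.155
grasp_force: 78.4
```

```bash
python3 go.py 0.57 -0.045 0.264 -10.5 50; python3 - <<'E'
from workcell import *
import cv2,numpy as np
t=camera("top")["img"][:,:,::-1];s=camera("side")["img"][:,:,::-1]
i=np.hstack([cv2.resize(t,(400,300),interpolation=cv2.INTER_AREA),cv2.resize(s,(400,300),interpolation=cv2.INTER_AREA)])
cv2.imwrite("pics/f.png",np.clip(i*1.5,0,255).astype(np.uint8))
E
```

```text
xyz [0.0002, -0.0014, 0.0006] ang [0.03, 0.02, 0.01]
t 20.2 pos [ 0.5704 -0.0453  0.2655] F [-1.03 -0.3  -3.35] grip 0.155 78.4 det 1.0 q [ 0.81 -0.38 -0.79  2.27 -0.27  0.29 -0.02]
```

View pics/f.png

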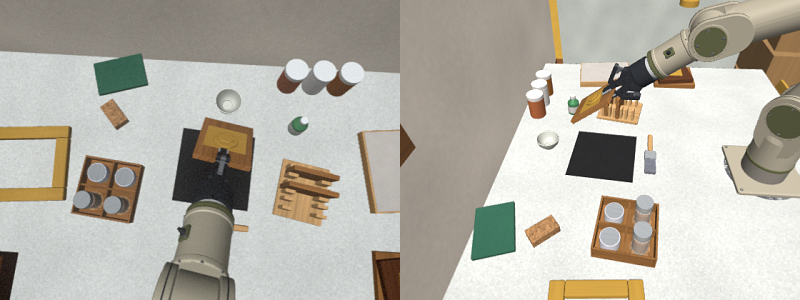

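The panel is held tilted over the mat with the gilded medallion up (top view, about (222,145)). Both jars stand in the crate (lids at about (87,200) and (117,205)), and the low panels and the other things are in place.

```bash
python3 -c "
from workcell import *
print(hand_in())"
```

```text
the job is handed in; nothing more can be done
None
```

I handed the job in at about 20 s on the robot's clock. Both jars stand upright in the free crate cells, and the tall panel is held still over the mat, tipped back about 50° with its medallion up. The hand-in gave no verdict.

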